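# Load a wood core plug and set the collet nut

### The arm

A 7-joint arm with a two-finger parallel gripper is mounted at the origin on the work surface. World frame = base frame: x ahead of the robot, y to its left, z up, the work surface at z = 0. Lengths are in m, angles in rad, forces in N, time in s.
With the tool pointing down it reaches from about 0.425 to 0.8 m from the base axis. Payload 8.3 kg.
Tool frame: the origin (TCP) lies at the very end of the fingers, on their centre line; the grasp point (between the pads) lies 19 mm behind it; x points along the fingers, y is the direction in which the jaws open and shut, and the axes are right-handed (so a half turn about x gives the same grasp; the last joint's range is limited). The gripper opens to 85 mm and grips with 20 to 120 N. Pads are 22 mm wide; open, the fingers measure 114 mm over their backs; the gripper's body (76 mm by 85 mm) begins 54 mm behind the grasp point. The pads swing forward as they close: fully open they stand 13 mm farther back than shut.
Start: joints at [-1.234, 0.383, 0.016, 1.37, -0.006, 1.388, -0.046], TCP at [0.243, 0.576, 0.231] pointing down, gripper open.
Joint ranges: [-2.95, 2.95], [-0.25, 2.06], [-1.52, 1.56], [0.18, 2.33], [-1.44, 4.58], [0.02, 2.06], [-3.01, 3.01]. Speed limits (rad/s): [2.39, 2.39, 3.01, 3.01, 3.14, 3.14, 3.14].

### API

Orientations are given as a 3x3 rotation matrix whose columns are the frame's x, y, z axes.
In Python, from cell import env gives the robot as it stands.
- The arm moves only by the tool apply_moves, never from a script. Its argument "increments" is a list of rows, each an object with "hand": the opening, from -1 (shut) to 1 (fully open); "delta_pos": the shift along the world's x, y, z scaled (see below), a list of three; "twist": the turn about the world's z scaled (see below). A call has 1 to 10 rows; each row shifts and turns the pose as measured when the row begins; what a row does not reach is not made up. The controller multiplies each number of a shift by 4 cm and each number of a turn by 0.15 rad. A row lasts 1/8 s, in which the tool goes at most 62.5 mm and 10.7 degrees, less where a joint would pass 70% of its speed; a pose out of reach is approached as far as the arm can. A call with a number of a shift or a turn outside -1 to 1 is refused whole. A call with a gripper value outside its range is refused whole. The fingers move at their own pace and stop on an object; "newtons" is the grip in N (left out, the last holds). Time passes only in rows, so rows that do not move let the fingers close. It gives the time, the measured TCP pose, the force and the opening at its end, in the units of the state.
- env.sense(): the state, without advancing time (a new reading comes with each control period).
- env.grab_frame(name): name is "scene" or "top"; returns the picture (420x560x3 uint8, red, green, blue); there is no depth.
- env.get_calibration(name): a dict with "intrinsics" (3x3 intrinsics, pixels), "world_from_camera" (4x4, takes a point from camera to world coordinates). Camera axes: x right, y down, z forward; pixel columns grow to the right and rows downward; lengths in m; the calibration is good to about 2 mm. A picture is of the moment at which its call begins. get_calibration takes no time and is no camera call.
- env.sign_off(): hands the job in, once; it reports no verdict.
Trained networks look in the newest picture that a camera, given by its name, has taken for a name from the list of things; names that differ only in an ending like _2 or _b are one class to them, and where a whole thing is asked for, a point or a joint stands for the part that bears it (a point fixed in the world has none). Each returns a list of dicts, best first, with "score" (0 to 1); they miss things now and then, are a little off and sometimes report something else, mostly with a low value. They report only what shows in the picture. A call takes as long as a camera call. They do not tell look-alikes from the thing itself.
- env.spot_in(name, camera): "position" ([x, y, z] in m, in world coordinates, good to about 4 mm: the middle of the surface that is visible of it).
- env.cut_out(name, camera): "mask" (420x560 bool, what is visible of it).
The state is a dict: "time_s": time; "joints": joint angles; "dq": joint speeds; "tau": joint torques, N m; "tool_pos": TCP position; "ee_rot": TCP orientation; "ft_force": force on the tool from outside, world axes, zero at the start; "wrist_torque": the same for the moment, N m; "width": opening from 0.0 (shut) to 1.0 (fully open).
Only numpy, scipy, OpenCV 4.12 (cv2) and the standard library are available. Lean on these libraries where they do the work, as an engineer would, in place of code of your own. Each camera call takes 0.05 s, during which the arm holds its last target. There are 200 camera calls.

### The job

Pick out the wood plug with the flat round disc on its top and drop it fully home into the bore of the collet stand. Then screw the brass knurled nut clockwise, seen from above, until it bottoms out, back it off a quarter turn so that the plug can still be turned, and finish while still gripping the nut there: do not let go. Leave the plug with the upright pin and the other things on the bench where they are.

Things in the scene. Friction and masses are not known exactly. Their poses are not given: they have to be found in the camera images.
- disc_plug_mid (a point): the plug to load: round wood plug, diameter 26 mm, 64 mm tall, standing upright on the bench, its foot chamfered to 20 mm over the lowest 4 mm, with a flat steel disc (diameter 20 mm, 2 mm thick) on its top. The point is the plug's centre, 32 mm above its foot; z runs up its axis. About 50 g.
- pin_plug_mid (a point): the rejected plug, to be left alone: the same wood plug (diameter 26 mm, 64 mm tall), but with an upright steel pin (diameter 9 mm, 26 mm tall) on its top. The point is the plug's centre, 32 mm above its foot; z runs up its axis. About 50 g.
- collet_mouth (a point): centre of the mouth of the bore (diameter 30 mm, 40 mm deep) of the fixed collet stand, 66 mm above the bench; z up. Stand: base plate 110 x 110 x 8 mm, aluminium body of diameter 54 mm up to 40 mm, above it a steel neck of diameter 40 mm up to 66 mm. A plug fully home stands 24 mm out of the neck; let go well inside the bore it falls home by itself.
- nut_grip (a point): brass knurled nut, captive on the neck of the collet stand: a ring of outer diameter 58 mm (grip it there), bore 42 mm, 24 mm tall, short dark witness line on its top. The point is its centre, half-way up (52 mm above the bench when bottomed out; it rises 6 mm per turn); z up, x points to the witness line and turns with the nut.
- nut (a joint): angle of the nut in rad: 0 = bottomed out against its shoulder (a hard stop), growing as it is unscrewed (anticlockwise seen from above). It starts between 2.0 and 3.4, turns with about 0.06 N m of friction and stays where it is left.
- slice: bystander: large round wood slice with bark, diameter 170 mm, 32 mm thick, lying flat; origin at the centre of its underside
- small_slice: bystander: small round wood slice, diameter 90 mm, 22 mm thick, lying flat; origin at the centre of its underside
- sanding_block: bystander: blue sanding block 90 x 45 x 28 mm (long side along its x); origin at the centre of its underside
- loupe: bystander: black and steel magnifier loupe, diameter 38 mm, 38 mm tall, upright; origin at the centre of its underside
- brush: bystander: dust brush lying on the bench along its x, handle to -x
- jar: bystander: small jar with a white cap, diameter 56 mm, 70 mm tall; origin at the centre of its underside
- mount: bystander: light wood core mount, a bar 110 x 22 x 16 mm (long side along its x); origin at the centre of its underside
Not all that is in view belongs to the job. What is shaped like the part that bears collet_mouth but pink or purple is not meant.

How it is judged:
On the way, in this order (a step that is already met when the one before it is completed fails the run):
1. the disc plug is fully home in the collet bore (horizontal distance between disc_plug_mid and collet_mouth below 0.006 m and height (world z) of disc_plug_mid below 0.063 m and angle between disc_plug_mid's own z axis and vertical below 0.2 rad), for 0.2 s.
2. with the plug loaded, the nut is screwed down until it bottoms out (all of step 1 and value of joint nut below 0.06 rad), for 0.1 s.
At the end, for the whole second after the job is handed in: The fingers hold the still nut (over 3 N, within 20 mm of its axis) at 1.57 rad, within 0.3, above its stop; the disc plug is home in the bore (6 mm off axis, centre under 63 mm, tilt 0.2) (all of step 1 and value of joint nut between 1.27 and 1.87 rad and not (velocity of joint nut above 0.1 rad/s) and not (velocity of joint nut below -0.1 rad/s) and contact force between the fingers and nut above 3 N and horizontal distance between the grasp point and nut_grip below 0.02 m); the arm keeps its last pose, push and grip.
It fails at once if the pin plug or another thing on the bench is moved by more than 30 mm (distance of any of slice, small_slice, sanding_block, loupe, brush, jar, mount, pin_plug_mid from where it was at the start of the episode above 0.03 m).
It also fails if it takes over 72 s, if anything falls off the work surface, if the arm or the gripper's body presses on something with over 40 N, if the wrist force passes 120 N, or if a joint passes its speed limit or range.

## Working session

There is one attempt and no reset: what is moved stays moved. The work goes in short steps, Python scripts to look and compute and a tool call to move; the robot and the scene stay as the last step left them, time stands still between calls to the robot, and variables do not carry over. Pictures are saved under pics/ and viewed, about 8 in all and at most 12, crops included, and the job is handed in when it is done.

Besides the shell and the picture viewer there is one more tool, called after ">>>" by a JSON object that holds its "method" and its "body", one argument or row to a line. apply_moves: Moves the arm, as the interface text tells. Shifts and turns lie within -1 to 1; 1 stands for 4 cm of shift or 0.15 rad of turn. Its arguments: {"type":"object","properties":{"increments":{"type":"array"},"newtons":{"type":"number"}},"required":["increments"]}

```bash
mkdir -p pics; cat > h.py <<'E'
from cell import env
import numpy as np, cv2
def save(cam,name,crop=None,scale=1):
    im=env.grab_frame(cam)[:,:,::-1]
    if crop: r0,r1,c0,c1=crop; im=im[r0:r1,c0:c1]
    cv2.imwrite('pics/'+name,cv2.resize(im,None,fx=scale,fy=scale,interpolation=cv2.INTER_CUBIC))
def proj(p,cam):
    c=env.get_calibration(cam);T=np.linalg.inv(c['world_from_camera']);q=c['intrinsics']@(T[:3,:3]@np.array(p)+T[:3,3]);return q[:2]/q[2]
def unproj(uv,z,cam):
    c=env.get_calibration(cam);W=np.array(c['world_from_camera']);d=W[:3,:3]@np.linalg.inv(c['intrinsics'])@np.array([uv[0],uv[1],1.]);o=W[:3,3]
    return o+d*(z-o[2])/d[2]
E
python3 - <<'E'
from h import *
np.set_printoptions(precision=3,suppress=True)
a=env.grab_frame('scene');b=env.grab_frame('top')
for n,i in (('s0',a),('t0',b)): cv2.imwrite(f'pics/{n}.png',cv2.resize(i[:,:,::-1],(800,600)))
for cam in('scene','top'):
    print(cam,env.get_calibration(cam)['world_from_camera'][:3,3])
    for n in('disc_plug_mid','pin_plug_mid','collet_mouth','nut_grip','jar','loupe','slice','small_slice','sanding_block','brush','mount'):
        try:
            print(n,[(round(d['score'],2),np.round(d['position'],3),np.round(proj(d['position'],cam))) for d in env.spot_in(n,cam)[:4]])
        except Exception as e: print(n,e)
s=env.sense();print(s['tool_pos'],s['ee_rot'],s['time_s'],s['width'])
E
```

```text
scene [ 1.039 -0.109  0.909]
disc_plug_mid []
pin_plug_mid [(0.54, array([ 0.472, -0.221,  0.053]), array([161., 226.]))]
collet_mouth [(0.92, array([0.309, 0.222, 0.004]), array([335., 145.])), (0.83, array([ 0.519, -0.347,  0.007]), array([108., 269.])), (0.64, array([0.584, 0.029, 0.008]), array([289., 255.])), (0.58, array([0.365, 0.062, 0.017]), array([279., 171.]))]
nut_grip [(0.7, array([0.306, 0.223, 0.06 ]), array([337., 128.])), (0.67, array([ 0.515, -0.347,  0.064]), array([ 99., 254.])), (0.65, array([0.585, 0.036, 0.066]), array([293., 242.])), (0.37, array([0.769, 0.06 , 0.031]), array([330., 330.]))]
jar [(0.79, array([0.717, 0.263, 0.068]), array([422., 273.]))]
loupe [(0.55, array([ 0.366, -0.135,  0.031]), array([196., 184.]))]
slice [(0.88, array([0.767, 0.06 , 0.031]), array([330., 329.]))]
small_slice [(0.94, array([ 0.701, -0.268,  0.029]), array([153., 338.])), (0.53, array([0.582, 0.033, 0.064]), array([291., 241.]))]
sanding_block [(0.72, array([ 0.703, -0.131,  0.026]), array([225., 322.]))]
brush [(0.64, array([0.366, 0.064, 0.018]), array([280., 171.])), (
[... 817 characters left out ...]
59, array([ 0.349, -0.129,  0.039]), array([357., 294.])), (0.4, array([0.493, 0.4  , 0.017]), array([119., 223.]))]
slice [(0.94, array([0.754, 0.062, 0.032]), array([273., 110.]))]
small_slice [(0.91, array([ 0.695, -0.266,  0.022]), array([416., 141.])), (0.36, array([0.568, 0.033, 0.066]), array([284., 190.]))]
sanding_block [(0.79, array([ 0.695, -0.131,  0.03 ]), array([358., 138.]))]
brush [(0.64, array([0.348, 0.063, 0.019]), array([268., 292.])), (0.24, array([0.495, 0.403, 0.016]), array([118., 222.]))]
mount [(0.68, array([0.493, 0.407, 0.015]), array([116., 223.]))]
[0.243 0.576 0.231] [[-0.     0.389  0.921]
 [-0.     0.921 -0.389]
 [-1.    -0.    -0.   ]] 1.2 1.0045197414083449
```

View pics/s0.png

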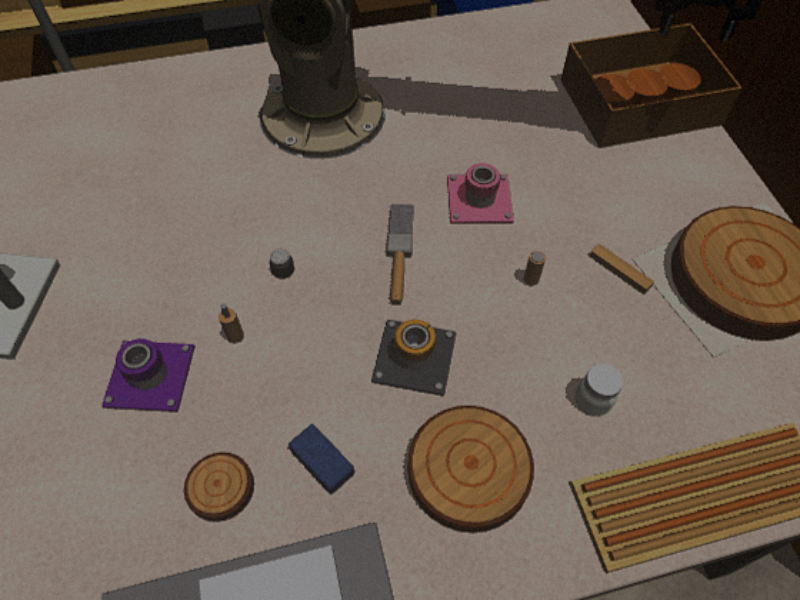

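View pics/t0.png

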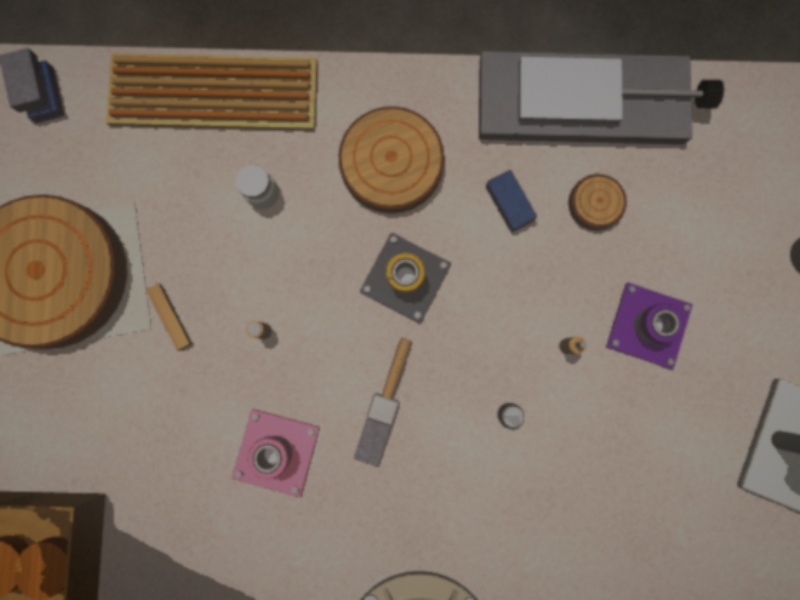

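The scene picture shows the candidates. Plugs: disc plug at (535,268) and pin plug at (230,323). Stands: grey/brass at (415,345), pink at (482,190) and purple at (148,365). In the top picture the disc plug is at (258,330), the pin plug at (574,346) and the brass stand at (406,275). I choose the disc plug at scene (535,268) and the brass stand. The two cameras disagree by about 15 mm in x, so I'll check that and take a close crop.

```bash
python3 - <<'E'
from h import *
np.set_printoptions(precision=4,suppress=True)
a=env.grab_frame('scene')[:,:,::-1];b=env.grab_frame('top')[:,:,::-1]
def cr(i,c,r,s=35,o=266): return cv2.resize(i[r-s:r+s,c-s:c+s],(o,o),interpolation=cv2.INTER_CUBIC)
cv2.imwrite('pics/c1.png',np.vstack([np.hstack([cr(a,374,187),cr(a,290,245,45),cr(a,161,226)]),np.hstack([cr(b,181,230),cr(b,284,193,45),cr(b,402,242)])]))
for cam in('scene','top'):
    print(cam,'base',proj([0,0,0],cam))
    for n,z in(('slice',.032),('small_slice',.022),('jar',.07)):
        m=env.cut_out(n,cam)[0]['mask'];y,x=np.nonzero(m);print(n,unproj((x.mean(),y.mean()),z,cam))
# base-plate corners clicked in 800x600 pictures, z=.008
k=.7
for cam,P in(('scene',[(386,322),(456,334),(441,392),(374,383)]),('top',[(393,234),(450,264),(419,321),(361,291)])):
    q=np.array([unproj((u*k,v*k),.008,cam) for u,v in P]);print(cam,q.mean(0),np.linalg.norm(np.roll(q,1,0)-q,axis=1))
    print('tcp',proj(env.sense()['tool_pos'],cam))
E
```

```text
scene base [225.1723  79.0144]
slice [0.7661 0.0583 0.032 ]
small_slice [ 0.7028 -0.2697  0.022 ]
jar [0.7166 0.2549 0.07  ]
top base [292.9749 455.3367]
slice [0.7523 0.0599 0.032 ]
small_slice [0.3573 0.0639 0.022 ]
jar [0.6908 0.2599 0.07  ]
scene [0.5718 0.0339 0.008 ] [0.1065 0.1104 0.1018 0.0994]
tcp [482.357  29.546]
top [0.567  0.0322 0.008 ] [0.1054 0.1035 0.1041 0.1039]
tcp [-45.7105 360.0014]
```

View pics/c1.png

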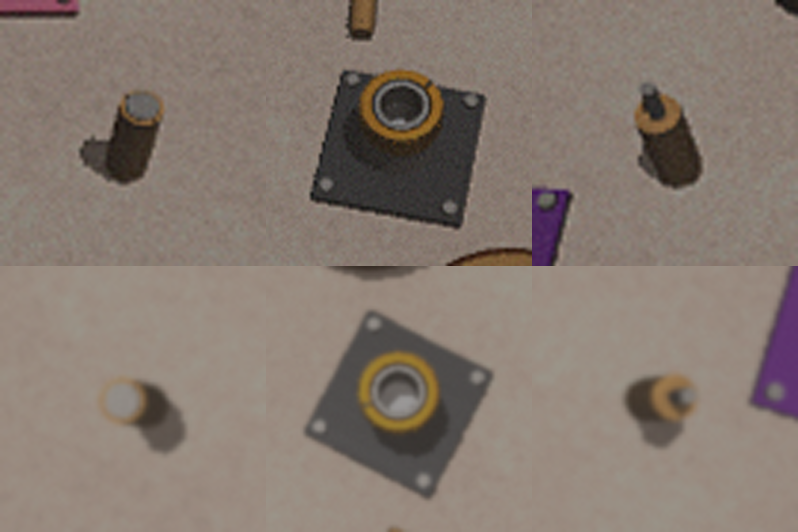

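```bash
python3 - <<'E'
from h import *
np.set_printoptions(precision=4,suppress=True)
print('plug',unproj((376.4,180.2),.066,'scene'),unproj((178.4,230.5),.066,'top'))
print('mouth',unproj((291,235.2),.066,'scene'),unproj((284,190.3),.066,'top'))
print('pinplug',unproj((401,241),.064,'top'))
# witness line
print('wit',unproj((245+55.4,200+28),.072,'scene'),unproj((239+34.2,148+45.3),.072,'top'))
print('nutc',unproj((291,235.2-1),.072,'scene'),unproj((239+45,148+42.3),.072,'top'))
for c in('scene','top'):print(c,env.get_calibration(c)['world_from_camera'],env.get_calibration(c)['intrinsics'][0])
print(env.sense()['time_s'])
E
```

```text
plug [0.48   0.2566 0.066 ] [0.4757 0.2542 0.066 ]
mouth [0.5694 0.0355 0.066 ] [0.567  0.0324 0.066 ]
pinplug [ 0.4644 -0.2181  0.064 ]
wit [0.561  0.0577 0.072 ] [0.5591 0.0552 0.072 ]
nutc [0.5705 0.0351 0.072 ] [0.566  0.0323 0.072 ]
scene [[ 0.2563  0.8115 -0.5252  1.0391]
 [ 0.9665 -0.2073  0.1514 -0.1091]
 [ 0.014  -0.5464 -0.8374  0.9089]
 [ 0.      0.      0.      1.    ]] [473.7076   0.     287.3054]
top [[ 0.0228 -0.9942  0.1047  0.4326]
 [-0.9997 -0.0228  0.0016  0.0314]
 [ 0.0008 -0.1047 -0.9945  0.9505]
 [ 0.      0.      0.      1.    ]] [417.2542   0.     283.3682]
1.6
```

Choice confirmed: the crop shows the flat disc on the left plug (scene (376,180) at full size) and the pin on the other one. I put the plug at about (0.478, 0.255) and the mouth at (0.568, 0.034).

>>> {"method": "apply_moves", "body": {
  "increments": [
    {"hand": 1,"delta_pos": [0.73,-1,-0.25],"twist": 0},
    {"hand": 1,"delta_pos": [0.73,-1,-0.25],"twist": 0},
    {"hand": 1,"delta_pos": [0.73,-1,-0.25],"twist": 0},
    {"hand": 1,"delta_pos": [0.73,-1,-0.25],"twist": 0},
    {"hand": 1,"delta_pos": [0.73,-1,-0.25],"twist": 0},
    {"hand": 1,"delta_pos": [0.73,-1,-0.25],"twist": 0},
    {"hand": 1,"delta_pos": [0.73,-1,-0.25],"twist": 0},
    {"hand": 1,"delta_pos": [0.73,-1,-0.25],"twist": 0}
  ],
  "newtons": 40
}}

```text
time_s: 2.6
tool_pos: [0.4788, 0.25, 0.1506]
ee_rot: [[0.001, 0.38, 0.925], [0.006, 0.925, -0.38], [-1.0, 0.006, -0.001]]
ft_force: [0.3, 0.2, 0.3]
width: 1.003
```

>>> {"method": "apply_moves", "body": {
  "increments": [
    {"hand": 1,"delta_pos": [0,0,0],"twist": 0},
    {"hand": 1,"delta_pos": [0,0.1,-0.5],"twist": 0},
    {"hand": 1,"delta_pos": [0,0,0],"twist": 0}
  ]
}}

```text
time_s: 2.98
tool_pos: [0.4811, 0.2496, 0.1302]
ee_rot: [[0.002, 0.388, 0.922], [0.004, 0.922, -0.388], [-1.0, 0.005, 0.0]]
ft_force: [0.4, 0.6, 0.5]
width: 1.004
```

```bash
python3 - <<'E'
from h import *
a=env.grab_frame('scene')[:,:,::-1];b=env.grab_frame('top')[:,:,::-1]
s=env.sense();print(s['tool_pos'],s['joints'])
def cr(i,c,r,s=45,o=390): return cv2.resize(i[r-s:r+s,c-s:c+s],(o,o),interpolation=cv2.INTER_CUBIC)
cv2.imwrite('pics/c2.png',np.hstack([cr(a,374,175),cr(b,181,230)]))
p=s['tool_pos']
for c in('scene','top'):print(c,'tcp px',proj(p,c))
E
```

```text
[0.48221091 0.25018763 0.1320054 ] [-0.72547656  0.27545565  0.22605916  1.7506855  -0.07109648  1.11607265
  0.69597105]
scene tcp px [379.28402515 162.78423582]
top tcp px [172.2242972  225.42325021]
```

View pics/c2.png

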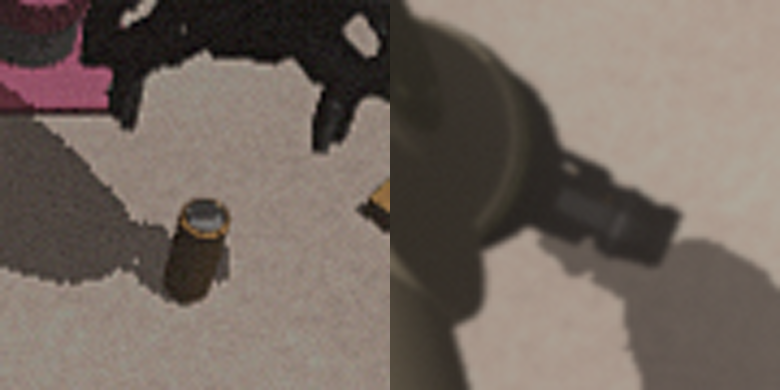

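Scene: the jaws straddle the plug (tips at crop (125,128) and (320,150), plug top at (205,220)), and the fingertip midpoint agrees with the projected TCP. I'll nudge +5 mm in y and descend.

>>> {"method": "apply_moves", "body": {
  "increments": [
    {"hand": 1,"delta_pos": [-0.08,0.15,-0.1],"twist": 0},
    {"hand": 1,"delta_pos": [0,0,-0.6],"twist": 0},
    {"hand": 1,"delta_pos": [0,0,-0.6],"twist": 0},
    {"hand": 1,"delta_pos": [0,0,-0.6],"twist": 0},
    {"hand": 1,"delta_pos": [0,0,-0.4],"twist": 0},
    {"hand": 1,"delta_pos": [0,0,0],"twist": 0}
  ]
}}

```text
time_s: 3.82
tool_pos: [0.4785, 0.2626, 0.0413]
ee_rot: [[0.01, 0.382, 0.924], [0.012, 0.924, -0.382], [-1.0, 0.015, 0.005]]
ft_force: [0.3, -0.2, -0.3]
width: 0.997
```

>>> {"method": "apply_moves", "body": {
  "increments": [
    {"hand": 1,"delta_pos": [0,-0.17,-0.1],"twist": 0},
    {"hand": 1,"delta_pos": [0,0,0],"twist": 0},
    {"hand": 1,"delta_pos": [0,0,0],"twist": 0}
  ]
}}

```text
time_s: 4.2
tool_pos: [0.4799, 0.2562, 0.0393]
ee_rot: [[0.013, 0.382, 0.924], [0.014, 0.924, -0.382], [-1.0, 0.018, 0.007]]
ft_force: [-0.1, -0.5, 0.5]
width: 1.001
```

>>> {"method": "apply_moves", "body": {
  "increments": [
    {"hand": -1,"delta_pos": [0,0,-0.05],"twist": 0},
    {"hand": -1,"delta_pos": [0,0,0],"twist": 0},
    {"hand": -1,"delta_pos": [0,0,0],"twist": 0},
    {"hand": -1,"delta_pos": [0,0,0],"twist": 0},
    {"hand": -1,"delta_pos": [0,0,0],"twist": 0},
    {"hand": -1,"delta_pos": [0,0,0],"twist": 0}
  ],
  "newtons": 30
}}

```text
time_s: 4.95
tool_pos: [0.4805, 0.2565, 0.0381]
ee_rot: [[0.014, 0.382, 0.924], [0.015, 0.924, -0.382], [-1.0, 0.019, 0.008]]
ft_force: [-1.0, -0.1, 0.9]
width: 0.288
```

>>> {"method": "apply_moves", "body": {
  "increments": [
    {"hand": -1,"delta_pos": [0,0,0.7],"twist": 0},
    {"hand": -1,"delta_pos": [0,0,0.9],"twist": 0},
    {"hand": -1,"delta_pos": [0,0,0.9],"twist": 0},
    {"hand": -1,"delta_pos": [0.36,-0.9,0.2],"twist": 0},
    {"hand": -1,"delta_pos": [0.36,-0.9,0],"twist": 0},
    {"hand": -1,"delta_pos": [0.36,-0.9,0],"twist": 0},
    {"hand": -1,"delta_pos": [0.36,-0.9,0],"twist": 0},
    {"hand": -1,"delta_pos": [0.36,-0.9,0],"twist": 0},
    {"hand": -1,"delta_pos": [0.36,-0.9,0],"twist": 0},
    {"hand": -1,"delta_pos": [0,0,0],"twist": 0}
  ]
}}

```text
time_s: 6.2
tool_pos: [0.5667, 0.0341, 0.1486]
ee_rot: [[0.013, 0.379, 0.925], [0.014, 0.925, -0.379], [-1.0, 0.018, 0.007]]
ft_force: [0.2, 0.6, 0.2]
width: 0.293
```

>>> {"method": "apply_moves", "body": {
  "increments": [
    {"hand": -1,"delta_pos": [0,0,-0.65],"twist": 0},
    {"hand": -1,"delta_pos": [0,0,0],"twist": 0},
    {"hand": -1,"delta_pos": [0,0,0],"twist": 0}
  ]
}}

```text
time_s: 6.58
tool_pos: [0.5667, 0.0359, 0.1228]
ee_rot: [[0.013, 0.378, 0.926], [0.015, 0.926, -0.378], [-1.0, 0.019, 0.007]]
ft_force: [-0.6, -0.4, -0.9]
width: 0.295
```

```bash
python3 - <<'E'
from h import *
np.set_printoptions(precision=4,suppress=True)
a=env.grab_frame('scene')[:,:,::-1];b=env.grab_frame('top')[:,:,::-1]
s=env.sense();print(s['tool_pos'],s['joints'])
def cr(i,c,r,s=40,o=400): return cv2.resize(i[r-s:r+s,c-s:c+s],(o,o),interpolation=cv2.INTER_CUBIC)
A=cr(a,290,225)
p=s['tool_pos'].copy(); p[2]-=.038
for q,col in((p,(0,0,255)),([.568,.034,.066],(255,255,0))):
    print(proj(q,'scene'))
    for r in(.010,.013,.015):
        c=[(proj(np.array(q)+[r*np.cos(t),r*np.sin(t),0],'scene')-[250,185])*5 for t in np.linspace(0,6.28,40)]
        if r==(.010 if q is p else .015): cv2.polylines(A,[np.int32(c)],True,col,1)
cv2.imwrite('pics/c3.png',np.hstack([A,cr(b,284,190)]))
E
```

```text
[0.5666 0.0359 0.1227] [-0.3981  0.3373  0.3548  1.708  -0.1448  1.1058  1.1853]
[291.0048 229.3597]
[290.1177 234.7904]
```

View pics/c3.png

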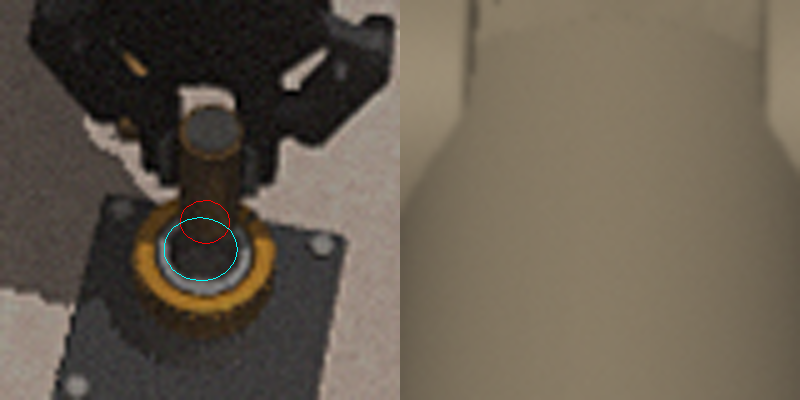

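```bash
python3 - <<'E'
from h import *
np.set_printoptions(precision=4,suppress=True)
for z in(.148,.151,.154): print(unproj((292.6,211),z,'scene'))
print(unproj((291,235.2),.066,'scene'),proj([.5667,.0359,.151],'scene'))
a=env.grab_frame('scene')[:,:,::-1]
cv2.imwrite('pics/c4.png',cv2.resize(a[195:255,250:330],(800,600),interpolation=cv2.INTER_CUBIC).clip(0,128)*2-(0))
E
```

```text
[0.564  0.0384 0.148 ]
[0.5659 0.0378 0.151 ]
[0.5678 0.0372 0.154 ]
[0.5694 0.0355 0.066 ] [291.7452 211.5462]
```

View pics/c4.png

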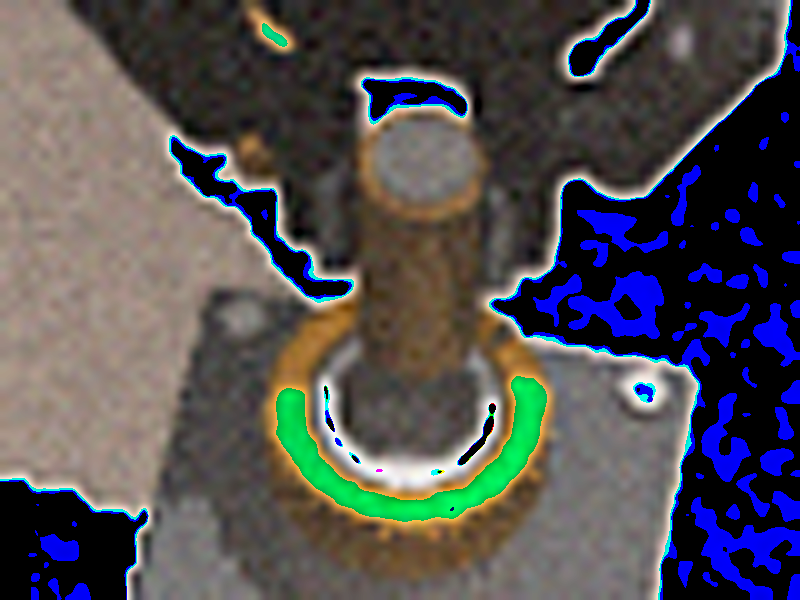

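The contrast-stretched crop shows the plug foot at about (416,375) and the bore centre at about (410,400). The plug sits slightly +y and -x of the bore, so I'll shift about +2 mm in x and -2 mm in y, then lower gently.

>>> {"method": "apply_moves", "body": {
  "increments": [
    {"hand": -1,"delta_pos": [0.06,-0.07,-0.1],"twist": 0},
    {"hand": -1,"delta_pos": [0,0,0],"twist": 0},
    {"hand": -1,"delta_pos": [0,0,-0.2],"twist": 0},
    {"hand": -1,"delta_pos": [0,0,0],"twist": 0}
  ]
}}

```text
time_s: 7.22
tool_pos: [0.5697, 0.033, 0.1108]
ee_rot: [[0.015, 0.377, 0.926], [0.015, 0.926, -0.378], [-1.0, 0.02, 0.008]]
ft_force: [-0.3, 0.5, -0.1]
width: 0.297
```

>>> {"method": "apply_moves", "body": {
  "increments": [
    {"hand": -1,"delta_pos": [-0.02,0,-0.12],"twist": 0},
    {"hand": -1,"delta_pos": [0,0,-0.12],"twist": 0},
    {"hand": -1,"delta_pos": [0,0,-0.12],"twist": 0},
    {"hand": -1,"delta_pos": [0,0,0],"twist": 0}
  ]
}}

```text
time_s: 7.72
tool_pos: [0.5688, 0.0331, 0.0952]
ee_rot: [[0.015, 0.377, 0.926], [0.015, 0.926, -0.378], [-1.0, 0.02, 0.008]]
ft_force: [0.1, 0.3, -0.4]
width: 0.292
```

No contact force with the foot about 9 mm below the mouth. Going on down.

>>> {"method": "apply_moves", "body": {
  "increments": [
    {"hand": -1,"delta_pos": [0,0,-0.2],"twist": 0},
    {"hand": -1,"delta_pos": [0,0,-0.2],"twist": 0},
    {"hand": -1,"delta_pos": [0,0,-0.1],"twist": 0},
    {"hand": -1,"delta_pos": [0,0,0],"twist": 0}
  ]
}}

```text
time_s: 8.22
tool_pos: [0.5691, 0.0332, 0.0737]
ee_rot: [[0.015, 0.377, 0.926], [0.015, 0.926, -0.377], [-1.0, 0.02, 0.009]]
ft_force: [0.6, 1.4, -0.9]
width: 0.289
```

>>> {"method": "apply_moves", "body": {
  "increments": [
    {"hand": 1,"delta_pos": [0,0,0],"twist": 0},
    {"hand": 1,"delta_pos": [0,0,0],"twist": 0},
    {"hand": 1,"delta_pos": [0,0,0],"twist": 0},
    {"hand": 1,"delta_pos": [0,0,0],"twist": 0},
    {"hand": 1,"delta_pos": [0,0,0],"twist": 0},
    {"hand": 1,"delta_pos": [0,0,0.5],"twist": 0},
    {"hand": 1,"delta_pos": [0,0,0.7],"twist": 0},
    {"hand": 1,"delta_pos": [0,0,0],"twist": 0}
  ]
}}

```text
time_s: 9.22
tool_pos: [0.5687, 0.033, 0.1232]
ee_rot: [[0.015, 0.377, 0.926], [0.015, 0.926, -0.378], [-1.0, 0.02, 0.008]]
ft_force: [0.4, 0.0, -0.6]
width: 1.0
```

```bash
python3 - <<'E'
from h import *
np.set_printoptions(precision=4,suppress=True)
a=env.grab_frame('scene')[:,:,::-1].copy()
s=env.sense();print(s['tool_pos'],s['time_s'],s['joints'])
A=cv2.resize(a[185:265,240:340],(800,640),interpolation=cv2.INTER_CUBIC)
A=cv2.convertScaleAbs(A,alpha=1.5)
for z,r,c in((.092,.010,(0,255,0)),(.066,.02,(255,255,0))):
    P=[(proj([.5690+r*np.cos(t),.035+r*np.sin(t),z],'scene')-[240,185])*8 for t in np.linspace(0,6.28,40)]
    cv2.polylines(A,[np.int32(P)],True,c,1)
cv2.imwrite('pics/c5.png',A[:600])
E
```

```text
[0.5677 0.033  0.1217] 9.275 [-0.3936  0.3413  0.3564  1.7055 -0.1469  1.106   1.1923]
```

View pics/c5.png

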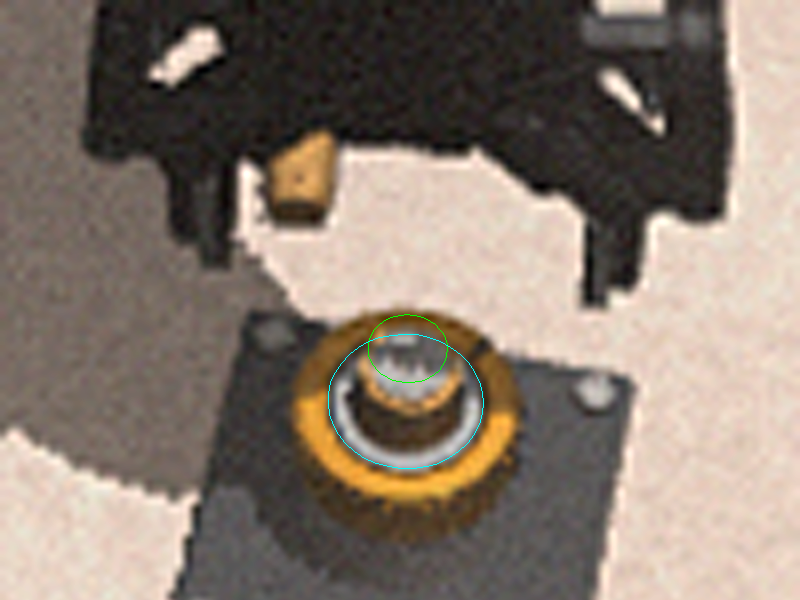

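The disc top sits at about (410,365), low in the neck ring. That is about 2 px from the home prediction on the low side, so the plug is home. Now I'll twist for wrist range and descend over the nut.

>>> {"method": "apply_moves", "body": {
  "increments": [
    {"hand": 1,"delta_pos": [0.02,0.02,0],"twist": 1},
    {"hand": 1,"delta_pos": [0,0,0],"twist": 1},
    {"hand": 1,"delta_pos": [0,0,0],"twist": 1},
    {"hand": 1,"delta_pos": [0,0,0],"twist": 1},
    {"hand": 1,"delta_pos": [0,0,0],"twist": 0},
    {"hand": 1,"delta_pos": [0,0,-0.6],"twist": 0},
    {"hand": 1,"delta_pos": [0,0,0],"twist": 0}
  ]
}}

```text
time_s: 10.15
tool_pos: [0.5645, 0.034, 0.0905]
ee_rot: [[-0.008, -0.222, 0.975], [0.017, 0.975, 0.222], [-1.0, 0.018, -0.004]]
ft_force: [-0.4, -0.1, 0.5]
width: 0.999
```

Correct x by +4 mm and continue down.

>>> {"method": "apply_moves", "body": {
  "increments": [
    {"hand": 1,"delta_pos": [0.1,0,0],"twist": 0},
    {"hand": 1,"delta_pos": [0,0,-0.4],"twist": 0},
    {"hand": 1,"delta_pos": [0,0,-0.4],"twist": 0},
    {"hand": 1,"delta_pos": [0,0,-0.4],"twist": 0},
    {"hand": 1,"delta_pos": [0,0,-0.2],"twist": 0},
    {"hand": 1,"delta_pos": [0,0,0],"twist": 0}
  ]
}}

```text
time_s: 10.9
tool_pos: [0.5689, 0.0341, 0.0313]
ee_rot: [[-0.008, -0.218, 0.976], [0.017, 0.976, 0.218], [-1.0, 0.018, -0.004]]
ft_force: [0.5, 1.3, 0.3]
width: 1.002
```

>>> {"method": "apply_moves", "body": {
  "increments": [
    {"hand": -1,"delta_pos": [0,0,0],"twist": 0},
    {"hand": -1,"delta_pos": [0,0,0],"twist": 0},
    {"hand": -1,"delta_pos": [0,0,0],"twist": 0},
    {"hand": -1,"delta_pos": [0,0,0],"twist": 0}
  ],
  "newtons": 40
}}

```text
time_s: 11.4
tool_pos: [0.5691, 0.0349, 0.0326]
ee_rot: [[-0.007, -0.219, 0.976], [0.018, 0.976, 0.219], [-1.0, 0.019, -0.003]]
ft_force: [0.4, -0.2, -3.8]
width: 0.674
```

```bash
cat > st.py <<'E'
from h import *
np.set_printoptions(precision=3,suppress=True)
s=env.sense();R=s['ee_rot'];print(s['time_s'],s['tool_pos'],'yaw',np.arctan2(R[1,1],R[0,1]),'q7',s['joints'][6],s['ft_force'],s['wrist_torque'],s['width'],'axis',R[:,0])
E
python3 st.py
```

```text
11.4 [0.569 0.035 0.033] yaw 1.7914965689092721 q7 1.7998896504929849 [ 0.436 -0.203 -3.753] [-0.02  -0.115  0.045] 0.6741553025557876 axis [-0.007  0.018 -1.   ]
```

>>> {"method": "apply_moves", "body": {
  "increments": [
    {"hand": -1,"delta_pos": [0,0,0],"twist": -0.5},
    {"hand": -1,"delta_pos": [0,0,-0.004],"twist": -1},
    {"hand": -1,"delta_pos": [0,0,-0.004],"twist": -1},
    {"hand": -1,"delta_pos": [0,0,-0.004],"twist": -1},
    {"hand": -1,"delta_pos": [0,0,-0.004],"twist": -1},
    {"hand": -1,"delta_pos": [0,0,-0.004],"twist": -1},
    {"hand": -1,"delta_pos": [0,0,-0.004],"twist": -1}
  ]
}}

```text
time_s: 12.28
tool_pos: [0.5692, 0.0336, 0.0316]
ee_rot: [[0.012, 0.707, 0.707], [0.014, 0.707, -0.707], [-1.0, 0.018, -0.002]]
ft_force: [-0.6, -0.5, -3.8]
width: 0.672
```

```bash
python3 st.py
```

```text
12.275 [0.569 0.034 0.032] yaw 0.7854864647011028 q7 0.88600648170969 [-0.603 -0.519 -3.832] [-0.126  0.194  0.088] 0.6720055117970782 axis [ 0.012  0.014 -1.   ]
```

>>> {"method": "apply_moves", "body": {
  "increments": [
    {"hand": -1,"delta_pos": [0,0,-0.004],"twist": -1},
    {"hand": -1,"delta_pos": [0,0,-0.004],"twist": -1},
    {"hand": -1,"delta_pos": [0,0,-0.004],"twist": -1},
    {"hand": -1,"delta_pos": [0,0,-0.004],"twist": -1},
    {"hand": -1,"delta_pos": [0,0,-0.004],"twist": -1},
    {"hand": -1,"delta_pos": [0,0,0],"twist": 0}
  ]
}}

```text
time_s: 13.02
tool_pos: [0.5684, 0.0329, 0.0309]
ee_rot: [[0.017, 1.0, 0.011], [0.002, 0.011, -1.0], [-1.0, 0.017, -0.001]]
ft_force: [-1.1, -0.5, -1.5]
width: 0.676
```

```bash
python3 st.py
```

```text
13.025 [0.568 0.033 0.031] yaw 0.010990772324637984 q7 0.18255705365934696 [-1.065 -0.52  -1.53 ] [-0.073  0.121  0.003] 0.6762508774947807 axis [ 0.017  0.002 -1.   ]
```

>>> {"method": "apply_moves", "body": {
  "increments": [
    {"hand": -1,"delta_pos": [0,0,-0.004],"twist": -1},
    {"hand": -1,"delta_pos": [0,0,-0.004],"twist": -1},
    {"hand": -1,"delta_pos": [0,0,-0.004],"twist": -1}
  ]
}}

```text
time_s: 13.4
tool_pos: [0.5679, 0.0329, 0.0304]
ee_rot: [[0.015, 0.905, -0.425], [-0.005, -0.425, -0.905], [-1.0, 0.016, -0.002]]
ft_force: [-1.7, -0.6, -1.3]
width: 0.674
```

```bash
python3 st.py
```

```text
13.4 [0.568 0.033 0.03 ] yaw -0.4392126477685617 q7 -0.21993603718960464 [-1.67  -0.602 -1.258] [-0.097  0.338  0.068] 0.6737337882012415 axis [ 0.015 -0.005 -1.   ]
```

>>> {"method": "apply_moves", "body": {
  "increments": [
    {"hand": -1,"delta_pos": [0,0,-0.004],"twist": -1},
    {"hand": -1,"delta_pos": [0,0,-0.004],"twist": -1},
    {"hand": -1,"delta_pos": [0,0,-0.004],"twist": -1}
  ]
}}

```text
time_s: 13.78
tool_pos: [0.5676, 0.0334, 0.0302]
ee_rot: [[0.01, 0.632, -0.775], [-0.011, -0.775, -0.632], [-1.0, 0.015, -0.001]]
ft_force: [4.8, 3.7, -0.3]
width: 0.671
```

```bash
python3 st.py
```

```text
13.775 [0.568 0.033 0.03 ] yaw -0.8871513688200963 q7 -0.6147762931774089 [ 4.83   3.705 -0.268] [ 0.618 -0.438  1.585] 0.6711535582174504 axis [ 0.01  -0.011 -1.   ]
```

Torque about z jumped from 0.07 to 1.6 N m, so this is the stop. One small press to confirm it.

>>> {"method": "apply_moves", "body": {
  "increments": [
    {"hand": -1,"delta_pos": [0,0,0],"twist": -0.3},
    {"hand": -1,"delta_pos": [0,0,0],"twist": -0.3}
  ]
}}

```text
time_s: 14.02
tool_pos: [0.5691, 0.0346, 0.0305]
ee_rot: [[0.012, 0.566, -0.824], [-0.013, -0.824, -0.566], [-1.0, 0.017, -0.003]]
ft_force: [-0.2, -3.4, -3.1]
width: 0.674
```

```bash
python3 st.py
```

```text
14.025 [0.569 0.035 0.03 ] yaw -0.9689775036963759 q7 -0.6885423469213311 [-0.188 -3.371 -3.126] [-0.47  -0.109  1.231] 0.6743331946261051 axis [ 0.012 -0.013 -1.   ]
```

Held at the stop with 1.2 N m. Now back off 1.57 rad from yaw -0.97, to a target yaw of 0.60.

>>> {"method": "apply_moves", "body": {
  "increments": [
    {"hand": -1,"delta_pos": [0,0,0],"twist": 0.5},
    {"hand": -1,"delta_pos": [0,0,0.004],"twist": 1},
    {"hand": -1,"delta_pos": [0,0,0.004],"twist": 1},
    {"hand": -1,"delta_pos": [0,0,0.004],"twist": 1},
    {"hand": -1,"delta_pos": [0,0,0.004],"twist": 1},
    {"hand": -1,"delta_pos": [0,0,0.004],"twist": 1},
    {"hand": -1,"delta_pos": [0,0,0.004],"twist": 1},
    {"hand": -1,"delta_pos": [0,0,0.004],"twist": 1},
    {"hand": -1,"delta_pos": [0,0,0.004],"twist": 1},
    {"hand": -1,"delta_pos": [0,0,0.004],"twist": 1}
  ]
}}

```text
time_s: 15.28
tool_pos: [0.5675, 0.0355, 0.0318]
ee_rot: [[0.009, 0.873, 0.488], [0.013, 0.488, -0.873], [-1.0, 0.014, -0.007]]
ft_force: [-0.5, 0.4, -1.8]
width: 0.669
```

```bash
python3 st.py
```

```text
15.275 [0.568 0.035 0.032] yaw 0.5094030937102061 q7 0.6302770829255354 [-0.473  0.436 -1.781] [-0.002  0.077 -0.047] 0.6690446766350238 axis [ 0.009  0.013 -1.   ]
```

>>> {"method": "apply_moves", "body": {
  "increments": [
    {"hand": -1,"delta_pos": [0,0,0.002],"twist": 0.5},
    {"hand": -1,"delta_pos": [0,0,0],"twist": 0},
    {"hand": -1,"delta_pos": [0,0,0],"twist": 0},
    {"hand": -1,"delta_pos": [0,0,0],"twist": 0}
  ]
}}

```text
time_s: 15.78
tool_pos: [0.5674, 0.0355, 0.0319]
ee_rot: [[0.008, 0.833, 0.554], [0.015, 0.553, -0.833], [-1.0, 0.015, -0.008]]
ft_force: [0.1, 1.5, -1.8]
width: 0.667
```

```bash
python3 st.py; python3 - <<'E'
from h import *
a=env.grab_frame('scene')[:,:,::-1]
A=cv2.convertScaleAbs(cv2.resize(a[200:275,240:340],(800,600),interpolation=cv2.INTER_CUBIC),alpha=1.6)
cv2.imwrite('pics/c6.png',A)
for d in range(0,360,30):
    t=np.radians(d);print(d,np.round((proj([.569+.025*np.cos(t),.035+.025*np.sin(t),.0655],'scene')-[240,200])*8))
E
```

```text
15.775 [0.567 0.036 0.032] yaw 0.5866118208352936 q7 0.7016960529956643 [ 0.111  1.457 -1.837] [-0.012 -0.062  0.025] 0.6672173170211572 axis [ 0.008  0.015 -1.   ]
0 [431. 364.]
30 [475. 342.]
60 [500. 304.]
90 [499. 261.]
120 [474. 224.]
150 [430. 202.]
180 [381. 201.]
210 [338. 222.]
240 [312. 259.]
270 [311. 303.]
300 [336. 341.]
330 [380. 364.]
```

View pics/c6.png

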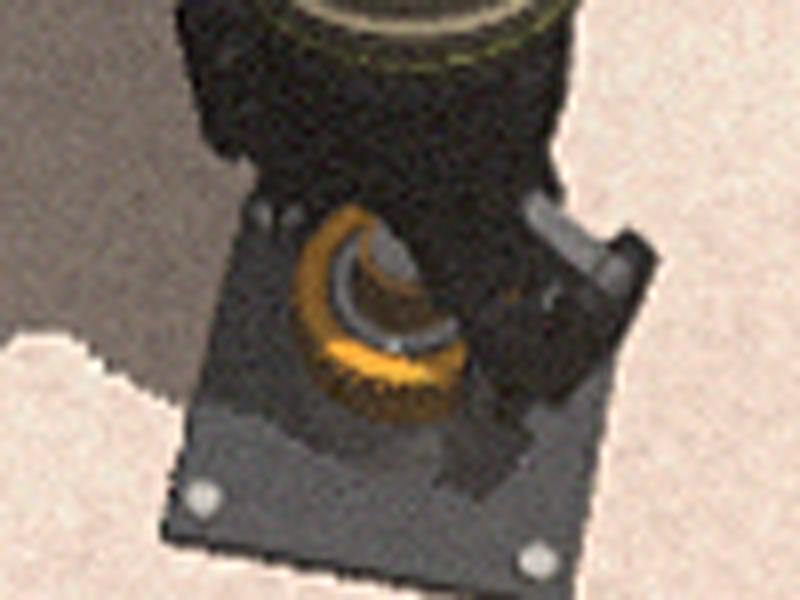

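The picture shows the hand closed on the nut, with the ring visible at (330,330). The plug's disc still sits low in the neck at (390,265). The witness line isn't visible; I expect it near azimuth 55°, behind the right finger. The yaw change (1.56 rad), the TCP height following the thread, and the torque (0.07 turning, 1.2–1.6 at the stop, about 0 now) agree, so I'm handing in.

```bash
python3 -c "
from h import *
print(env.sign_off()); s=env.sense(); print(s['time_s'],s['width'],s['tool_pos'])"
```

```text
the job is handed in; nothing more can be done
None
the job is handed in; nothing more can be done
```

I loaded the disc plug into the grey and brass collet stand and screwed the nut clockwise to its stop. I then backed it off about a quarter turn and handed in at about 15.8 s of the 72 s, still gripping it at 40 N. No verdict was reported.

**What the last checks showed:**
- **Plug:** it went into the bore with almost no force. In the last picture its disc was still low in the neck. Just after release it appeared about 2 px (3 mm or so) from where I expected it, on the low side. I took that as home with a slight lean inside the bore clearance.
- **Stop:** turning took about 0.07 N m. After about 2.7 rad it jumped to 1.2–1.6 N m, and the fingers slipped a little on the nut there.
- **Back-off:** measured at the wrist, the nut was backed off 1.56 rad, and the tool rose about as the thread should lift it. Give in the fingers could make the nut's real angle slightly smaller. Final torque was close to zero.

**Not confirmed:**
- **Nut angle by eye:** the witness line was not visible (probably behind a finger), so the final nut angle rests on the wrist measurement alone.
- **Camera disagreement:** at first the network's positions from the two cameras differed by up to about 20 mm in x. Measured directly on the pictures they agreed within about 4 mm, and I used those averages.

I never touched the pin plug or the other things on the bench.

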